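# Snap the banknote lamp back into its counter clip

## Task

Put the purple banknote-checking lamp away in the spring clip holder on the shop counter: pick it up, lower it into the mouth of the clips (either way round, roughly centred lengthwise) and press it down until it snaps past the sprung lips and sits fully home in both clips, then let go. Leave the look-alike black torch where it lies.

Things in the scene. Friction and masses are not known exactly. Their poses are not given: they have to be found in the camera images.
- lamp_center (a point): Centre of the purple banknote lamp, a rigid torch 200 mm long, about 120 g. x: along its axis. Round tube 28 mm in diameter from 86 mm behind the centre to 72 mm ahead (+x, head); both ends are hexagonal collars 32 mm across flats, so it does not roll and its centre lies 16 mm above the counter. y and z may be rolled about x.
- clip_seat (a point): Where the lamp's centre lies when home in the holder, 42 mm above the counter; x: along the lamp then (either way round), z up. Holder: fixed white plate 150 (x) by 74 by 10 mm with two steel clips at x = -44 and +44 mm, each 18 mm wide, two sprung lips over a rigid saddle. 70 mm free between the clips for fingers; clip tops 68 mm above the counter.
- clip_mouth (a point): Where the lamp's centre lies when laid in the mouth, resting on the lips: 20 mm above clip_seat, same axes. The flared lips guide it in from up to 10 mm aside. Pressing down from here takes 10 to 20 N, greatest about half-way; then the lips close over the tube, the force drops and they draw it onto the saddles.
- torch_center (a point): Centre of a black torch of exactly the same shape, size and mass as the lamp, lying on the counter; not to be used or moved.
Things that resemble listed ones, but are neither listed nor needed, are in the scene too. Of the things like the part that bears lamp_center, leave any that is turquoise; of the rest the smaller one is meant.

How it is judged:
On the way:
1. the lamp is brought into the mouth of the clips, along them, before it snaps in (z of lamp_center in the frame of clip_seat between 0.01 and 0.04 m and x of lamp_center in the frame of clip_seat between -0.025 and 0.025 m and y of lamp_center in the frame of clip_seat between -0.02 and 0.02 m and angle between the x axis of lamp_center and the x axis of clip_seat, either way round below 0.25 rad), for 0.05 s.
At the end, for the whole second after the job is handed in: The purple lamp is snapped home and at rest: its centre within 6 mm of the seat in height, 16 mm lengthwise and 6 mm sideways, its axis within 0.1 rad of the clips' line (either way round) (z of lamp_center in the frame of clip_seat between -0.006 and 0.006 m and x of lamp_center in the frame of clip_seat between -0.016 and 0.016 m and y of lamp_center in the frame of clip_seat between -0.006 and 0.006 m and angle between the x axis of lamp_center and the x axis of clip_seat, either way round below 0.1 rad and linear speed of lamp below 0.02 m/s); the robot touches nothing.
It fails at once if the black torch is moved by more than 30 mm (distance of torch_center from where it was at the start of the episode above 0.03 m).
It also fails if it takes over 48 s, if anything falls off the work surface, if the arm or the gripper's body presses on something with over 40 N, if the wrist force passes 120 N, or if a joint passes its speed limit or range.

## Robot

A 6-joint arm with a two-finger parallel gripper is mounted at the origin on the work surface. World frame = base frame: x ahead of the robot, y to its left, z up, the work surface at z = 0. Lengths are in m, angles in rad, forces in N, time in s.
With the tool pointing down it reaches from about 0.35 to 0.925 m from the base axis. Payload 6.4 kg.
Tool frame: the origin (TCP) lies at the very end of the fingers, on their centre line; the grasp point (between the pads) lies 19 mm behind it; z points along the fingers, y is the direction in which the jaws open and shut (so a half turn about z gives the same grasp; the last joint's range is limited). The gripper opens to 85 mm and grips with 20 to 120 N. Pads are 22 mm wide; open, the fingers measure 114 mm over their backs; the gripper's body (76 mm by 85 mm) begins 54 mm behind the grasp point. The pads swing forward as they close: fully open they stand 13 mm farther back than shut.
Start: joints at [-1.505, 0.245, 1.558, -0, 1.339, -0.174], TCP at [0.154, -0.631, 0.231] pointing down, gripper open.
Joint ranges: [-3.13, 3.13], [-1.02, 2.26], [0.13, 2.54], [-0.95, 4.09], [0.21, 2.88], [-2.74, 2.74]. Speed limits (rad/s): [2.57, 2.57, 3.14, 3.14, 3.14, 3.14].

## Interface

Orientations are given as [roll, pitch, yaw] about the fixed x, y, z axes, in that order (R = Rz(yaw) Ry(pitch) Rx(roll)).
In Python, from workcell import arm, optics gives the robot as it stands. The module is installed in compiled form; this text tells all that it offers.
- The arm moves only by the tool step_arm, never from a script. Its argument "deltas" is a list of rows, each a list of 6 numbers: the shift along the tool's x, y, z in mm, then the turn, a rotation vector about the tool's x, y, z in rad. A call has 1 to 20 rows; each row shifts and turns the commanded pose from where the row before left it, along the tool's axes as they then stand; what a row does not reach is not made up. A row lasts 1/8 s, in which the tool goes at most 62.5 mm and 10.7 degrees, less where a joint would pass 70% of its speed; a pose out of reach is approached as far as the arm can. A call is refused whole if a number of a shift passes 62.5 or a number of a turn 0.188, either way. A call with a gripper value outside its range is refused whole. "grip" is the finger opening in mm, from 0 to 85.4, set as the call begins (left out, the last holds). The fingers move at their own pace and stop on an object; the grip force is fixed at half the most. Time passes only in rows, so rows that do not move let the fingers close. It gives the time, the measured TCP pose, the force and the opening at its end, in the units of the state.
- arm.get_obs(): the state, without advancing time (a new reading comes with each control period).
- optics.read_camera(name): name is "scene" or "top" or "wrist"; returns the picture (480x640x3 uint8, red, green, blue); there is no depth.
- optics.calibration(name): a dict with "fov_y" (degrees; the focal length in pixels is half the picture's height over the tangent of half this angle, whatever the lens; pixels are square), "cx", "cy" (the principal point, pixels), "R" (3x3) and "t" (3): a world point X has camera coordinates R X + t. Camera axes: x right, y down, z forward; pixel columns grow to the right and rows downward; lengths in m; the calibration is good to about 2 mm. A picture is of the moment at which its call begins: read the wrist's pose just before it. calibration takes no time and is no camera call; for the wrist camera it gives the pose at the moment of the call.
- arm.sign_off(): hands the job in, once; it reports no verdict.
The state is a dict: "time": time; "q": joint angles; "dq": joint speeds; "joint_torque": joint torques, N m; "eef_pos": TCP position; "ee_rot": TCP orientation; "contact_force": force on the tool from outside, world axes, zero at the start; "wrist_torque": the same for the moment, N m; "grip_width": opening from 0.0 (shut) to 1.0 (fully open).
Only numpy, scipy, OpenCV 4.12 (cv2) and the standard library are available. Lean on these libraries where they do the work, as an engineer would, in place of code of your own. Each camera call takes 0.05 s, during which the arm holds its last target. There are 200 camera calls.

## Working session

There is one attempt and no reset: what is moved stays moved. The work goes in short steps, Python scripts to look and compute and a tool call to move; the robot and the scene stay as the last step left them, time stands still between calls to the robot, and variables do not carry over. Pictures are saved under pics/ and viewed, about 8 in all and at most 12, crops included, and the job is handed in when it is done.

Besides the shell and the picture viewer there is one more tool, called by a JSON object that holds its "fn" and its "kwargs", one argument or row to a line. step_arm: Moves the arm, as the interface text tells. Its arguments: {"type":"object","properties":{"deltas":{"type":"array","items":{"type":"array","items":{"type":"number"}}},"grip":{"type":"number"}},"required":["deltas"]}

```bash
mkdir -p pics; cat > h.py <<'E'
import numpy as np, cv2
from workcell import arm, optics
def snap(n,f=None):
    c=optics.calibration(n); im=optics.read_camera(n)
    if f: cv2.imwrite(f'pics/{f}.png',im[:,:,::-1])
    return im,c
def ray(c,u,v,z):
    f=240/np.tan(np.radians(c['fov_y'])/2)
    R=np.array(c['R']);t=np.array(c['t'])
    d=R.T@np.array([(u-c['cx'])/f,(v-c['cy'])/f,1]);o=-R.T@t
    return o+d*(z-o[2])/d[2]
def proj(c,X):
    f=240/np.tan(np.radians(c['fov_y'])/2)
    p=np.array(c['R'])@X+np.array(c['t']); return p[0]/p[2]*f+c['cx'],p[1]/p[2]*f+c['cy']
E
python3 - <<'E'
from h import *
print(arm.get_obs())
for n in('scene','top'):
    im,c=snap(n,n+'0');print(n,c)
E
```

```text
{'time': 0.0, 'q': array([-1.50509610e+00,  2.45823407e-01,  1.55900444e+00,  1.94579804e-06,
        1.33873005e+00, -1.74119533e-01]), 'dq': array([-1.37684618e-03,  6.27450083e-04,  5.51691137e-06,  4.46153479e-04,
        3.31112265e-04, -8.01970944e-04]), 'joint_torque': array([ 1.76601603e-03, -4.29506528e+01, -3.26122642e+01, -7.36569632e-05,
        5.37755186e-03, -6.84429878e-06]), 'eef_pos': array([ 0.1543494 , -0.63083072,  0.23017951]), 'ee_rot': array([-3.13965746e+00, -3.42323542e-04,  2.39818977e-01]), 'contact_force': array([-0.20133216, -0.21002057, -0.27712542]), 'wrist_torque': array([ 0.00986844, -0.01532566,  0.03142263]), 'grip_width': 1.0004203133602356}
scene {'fov_y': 48.27903658685675, 'cx': 313.93461052843867, 'cy': 239.26707444615673, 'R': array([[-0.83614521,  0.54850342, -0.00227669],
       [ 0.3519977 ,  0.53339702, -0.76914578],
       [-0.42066471, -0.64391895, -0.63906931]]), 't': array([ 0.29147746, -0.15538949,  1.72613075])}
top {'fov_y': 44.8332243146409, 'cx': 322.7787848762253, 'cy': 233.38284818632178, 'R': array([[ 0.00752201, -0.9999681 ,  0.00268727],
       [-0.98218401, -0.0078928 , -0.18775587],
       [ 0.18777109, -0.00122709, -0.98221205]]), 't': array([0.11476667, 0.41369286, 1.55344295])}
```

View pics/top0.png

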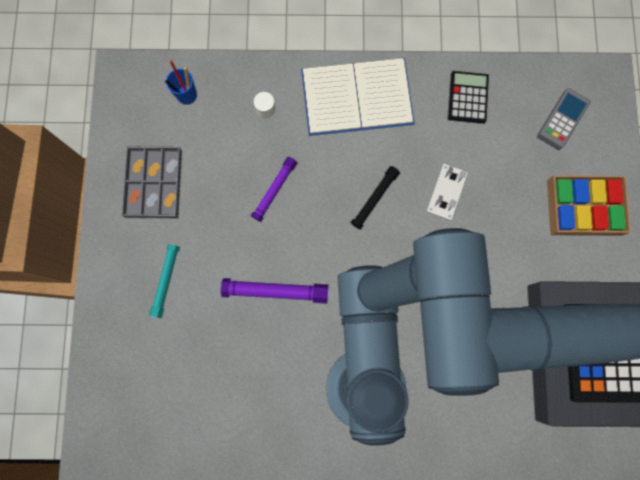

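View pics/scene0.png

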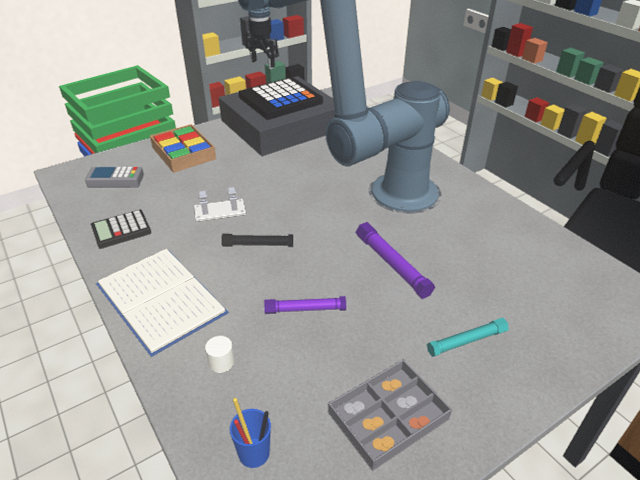

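The top view shows the smaller purple lamp from (291,161) to (258,217) and the larger purple decoy around (275,290). The black torch is around (375,197) and the white holder around (447,191), with clips near (455,174) and (439,208). The scene view agrees. Next I'll measure these.

```bash
python3 - <<'E'
from h import *
im=cv2.imread('pics/top0.png');c=optics.calibration('top')
hsv=cv2.cvtColor(im,cv2.COLOR_BGR2HSV)
def rep(mask,name,z,box):
    m=np.zeros_like(mask);x0,y0,x1,y1=box;m[y0:y1,x0:x1]=mask[y0:y1,x0:x1]
    cs=max(cv2.findContours(m,0,2)[0],key=cv2.contourArea)
    P=np.array([ray(c,u,v,z)[:2] for u,v in cs[:,0]],np.float32)*1000
    (ctr,wh,a)=cv2.minAreaRect(P); b=cv2.boxPoints((ctr,wh,a))
    e=[b[1]-b[0],b[2]-b[1]];e=max(e,key=np.linalg.norm)
    print(name,ctr,wh,'axis yaw',np.arctan2(e[1],e[0])%np.pi)
pm=cv2.inRange(hsv,(125,80,40),(160,255,255))
rep(pm,'lamp',.016,(230,140,310,235))
rep(cv2.inRange(im,(0,0,0),(60,60,60)),'torch',.016,(340,150,410,240))
rep(cv2.inRange(im,(190,190,190),(255,255,255)),'plate',.01,(420,150,480,230))
cs=snap('scene')[1]
print(np.linalg.norm(proj(cs,np.array([.6,0,.016]))))
s=cv2.imread('pics/scene0.png');m=cv2.inRange(cv2.cvtColor(s,cv2.COLOR_BGR2HSV),(125,80,40),(160,255,255));m[:,350:]=0
u,v=cv2.minAreaRect(max(cv2.findContours(m,0,2)[0],key=cv2.contourArea))[0];print('lamp scene',ray(cs,u,v,.016))
E
```

```text
lamp (546.12646484375, 256.54241943359375) (33.958335876464844, 203.98141479492188) axis yaw 2.615431
torch (523.2117309570312, -28.838027954101562) (32.321529388427734, 203.8933868408203) axis yaw 2.542577
plate (542.9746704101562, -232.71456909179688) (70.12948608398438, 145.7838592529297) axis yaw 2.786305
348.265514049658
lamp scene [0.54394561 0.25569758 0.016     ]
```

```bash
cat >> h.py <<'E'
from scipy.spatial.transform import Rotation as Ro
def rows(x,y,z,yaw,n,start=None):
    """rows from present pose to tool-down pose at yaw in n steps"""
    o=arm.get_obs();p=np.array(o['eef_pos']);R=Ro.from_euler('xyz',o['ee_rot'])
    T=Ro.from_euler('xyz',[np.pi,0,yaw]);d=(np.array([x,y,z])-p)/n
    w=(R.inv()*T).as_rotvec()
    if n<0: w=w
    out=[]
    for i in range(n):
        out.append([round(float(k),1) for k in R.inv().apply(d)*1000]+[round(float(k),4) for k in w/n]); R=R*Ro.from_rotvec(w/n)
    print('|w|/n',np.linalg.norm(w)/n); print(out)
E
python3 -c "
from h import *
rows(.54,-.235,.25,2.786,14)"
```

```text
|w|/n 0.18187071697845145
[[33.5, -20.9, -1.4, -0.0, -0.0001, -0.1819], [36.7, -14.5, -1.4, -0.0, -0.0001, -0.1819], [38.7, -7.7, -1.4, -0.0, -0.0001, -0.1819], [39.5, -0.5, -1.4, -0.0, -0.0001, -0.1819], [38.9, 6.6, -1.4, -0.0, -0.0001, -0.1819], [37.1, 13.6, -1.4, -0.0, -0.0001, -0.1819], [34.0, 20.0, -1.4, -0.0, -0.0001, -0.1819], [29.8, 25.9, -1.4, -0.0, -0.0001, -0.1819], [24.7, 30.8, -1.4, -0.0, -0.0001, -0.1819], [18.7, 34.8, -1.4, -0.0, -0.0001, -0.1819], [12.1, 37.6, -1.4, -0.0, -0.0001, -0.1819], [5.1, 39.2, -1.4, -0.0, -0.0001, -0.1819], [-2.1, 39.4, -1.4, -0.0, -0.0001, -0.1819], [-9.2, 38.4, -1.4, -0.0, -0.0001, -0.1819]]
```

{"fn": "step_arm", "kwargs": {
  "deltas": [
    [33.5,-20.9,-1.4,0,0,-0.182],
    [36.7,-14.5,-1.4,0,0,-0.182],
    [38.7,-7.7,-1.4,0,0,-0.182],
    [39.5,-0.5,-1.4,0,0,-0.182],
    [38.9,6.6,-1.4,0,0,-0.182],
    [37.1,13.6,-1.4,0,0,-0.182],
    [34,20,-1.4,0,0,-0.182],
    [29.8,25.9,-1.4,0,0,-0.182],
    [24.7,30.8,-1.4,0,0,-0.182],
    [18.7,34.8,-1.4,0,0,-0.182],
    [12.1,37.6,-1.4,0,0,-0.182],
    [5.1,39.2,-1.4,0,0,-0.182],
    [-2.1,39.4,-1.4,0,0,-0.182],
    [-9.2,38.4,-1.4,0,0,-0.182],
    [0,0,0,0,0,0],
    [0,0,0,0,0,0]
  ],
  "grip": 85
}}

```text
time: 2.15
eef_pos: [0.5393, -0.2353, 0.2505]
ee_rot: [-3.141, -0.001, 2.787]
contact_force: [0.8, -0.2, 0.9]
grip_width: 0.994
```

```bash
python3 - <<'E'
from h import *
im,c=snap('wrist','w1');o=arm.get_obs();print(o['eef_pos'],o['ee_rot'],o['q'],c)
np.save('w1.npy',c,allow_pickle=True)
E
```

```text
[ 0.53912323 -0.23559621  0.25059464] [-3.14147852e+00 -6.55173094e-04  2.78608168e+00] [-6.04439581e-01  8.67561302e-02  1.70070010e+00 -2.78506919e-04
  1.35474329e+00 -1.81966518e+00] {'fov_y': 62.97195808428123, 'cx': 322.85720785387196, 'cy': 240.99033520489164, 'R': array([[ 3.47286560e-01,  9.37758853e-01,  6.16070320e-04],
       [ 9.02341697e-01, -3.34348987e-01,  2.72011429e-01],
       [ 2.55287108e-01, -9.39100077e-02, -9.62293824e-01]]), 't': array([ 0.03257133, -0.6066582 ,  0.23709699])}
```

View pics/w1.png

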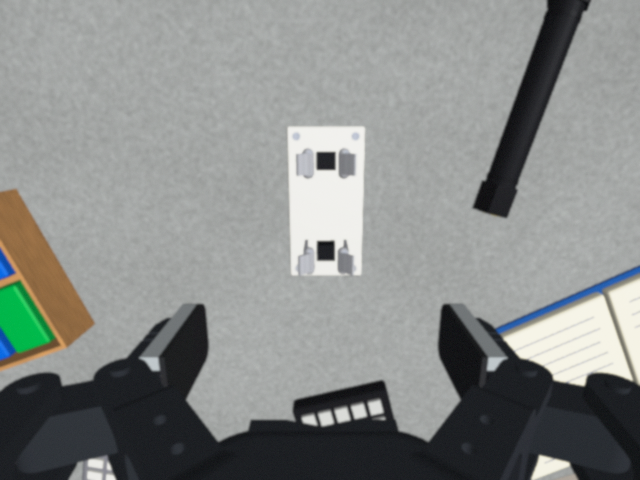

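The wrist view shows the plate with corners at about (288,127), (365,127), (362,275) and (291,275). The clip saddles are at (326,161) and (326,250), and the torch is off to the right.

```bash
python3 - <<'E'
from h import *
c=np.load('w1.npy',allow_pickle=True).item()
im=cv2.imread('pics/w1.png')
m=cv2.inRange(im,(200,200,200),(255,255,255));m[:,:260]=0;m[:,400:]=0;m[300:]=0
k=cv2.convexHull(max(cv2.findContours(m,0,2)[0],key=cv2.contourArea))
P=np.array([ray(c,u,v,.01)[:2] for u,v in k[:,0]],np.float32)*1000
ctr,wh,a=cv2.minAreaRect(P);print('plate',ctr,wh,a)
h=cv2.inRange(im[140:265,310:342],(0,0,0),(60,60,60))
cc=[cv2.moments(q) for q in cv2.findContours(h,0,2)[0] if cv2.contourArea(q)>80]
S=[(q['m10']/q['m00']+310,q['m01']/q['m00']+140) for q in cc];print(S)
for z in(.01,.02,.028):
    A,B=[ray(c,u,v,z) for u,v in S];d=A-B;print(z,(A+B)/2,np.linalg.norm(d),np.arctan2(d[1],d[0]))
rows(.546,.2565,.22,2.615,9)
E
```

```text
plate (542.9581909179688, -232.5592041015625) (72.98419189453125, 148.99411010742188) 69.75820922851562
[(325.21044546851, 249.91705069124424), (325.5160328113348, 160.48396718866516)]
0.01 [ 0.54485987 -0.23387677  0.01      ] 0.08982939923477072 -0.3563095010703819
0.02 [ 0.54305156 -0.23328267  0.02      ] 0.08748493210266363 -0.3563095010703818
0.028 [ 0.54160491 -0.2328074   0.028     ] 0.08560935839697795 -0.356309501070382
|w|/n 0.019009222755843082
[[18.3, 51.5, 3.4, -0.0, -0.0001, 0.019], [19.3, 51.2, 3.4, -0.0, -0.0001, 0.019], [20.3, 50.8, 3.4, -0.0, -0.0001, 0.019], [21.2, 50.4, 3.4, -0.0, -0.0001, 0.019], [22.2, 50.0, 3.4, -0.0, -0.0001, 0.019], [23.1, 49.6, 3.4, -0.0, -0.0001, 0.019], [24.1, 49.1, 3.4, -0.0, -0.0001, 0.019], [25.0, 48.6, 3.4, -0.0, -0.0001, 0.019], [25.9, 48.2, 3.4, -0.0, -0.0001, 0.019]]
```

The seat is at (0.543, -0.2327) with yaw 2.786, and the plate measures 73 x 149 mm, as it should. Next I'll move above the lamp.

{"fn": "step_arm", "kwargs": {
  "deltas": [
    [18.3,51.5,3.4,0,0,0.019],
    [19.3,51.2,3.4,0,0,0.019],
    [20.3,50.8,3.4,0,0,0.019],
    [21.2,50.4,3.4,0,0,0.019],
    [22.2,50,3.4,0,0,0.019],
    [23.1,49.6,3.4,0,0,0.019],
    [24.1,49.1,3.4,0,0,0.019],
    [25,48.6,3.4,0,0,0.019],
    [25.9,48.2,3.4,0,0,0.019],
    [0,0,0,0,0,0],
    [0,0,0,0,0,0]
  ]
}}

```text
time: 3.58
eef_pos: [0.5459, 0.256, 0.2201]
ee_rot: [-3.141, 0.0, 2.615]
contact_force: [0.4, -0.8, 1.2]
grip_width: 0.997
```

```bash
python3 - <<'E'
from h import *
im,c=snap('wrist','w2');o=arm.get_obs();print(o['eef_pos'],o['ee_rot'],o['q'])
hsv=cv2.cvtColor(im,cv2.COLOR_RGB2HSV)
m=cv2.inRange(hsv,(125,80,40),(160,255,255))
for k in cv2.findContours(m,0,2)[0]:
    if cv2.contourArea(k)<500: continue
    P=np.array([ray(c,u,v,.016)[:2] for u,v in k[:,0]],np.float32)*1000
    ctr,wh,a=cv2.minAreaRect(P);b=cv2.boxPoints((ctr,wh,a));e=max([b[1]-b[0],b[2]-b[1]],key=np.linalg.norm)
    print(ctr,wh,np.arctan2(e[1],e[0])%np.pi,cv2.boundingRect(k))
E
```

```text
[0.54599434 0.25561455 0.22026058] [-3.14117143e+00  1.25957034e-04  2.61470235e+00] [ 2.50144776e-01  1.46583893e-01  1.69198729e+00 -4.02984970e-04
  1.30322703e+00 -7.93654640e-01]
(547.1972045898438, 255.08663940429688) (35.995758056640625, 208.3249969482422) 2.618935 (300, 87, 44, 230)
```

View pics/w2.png

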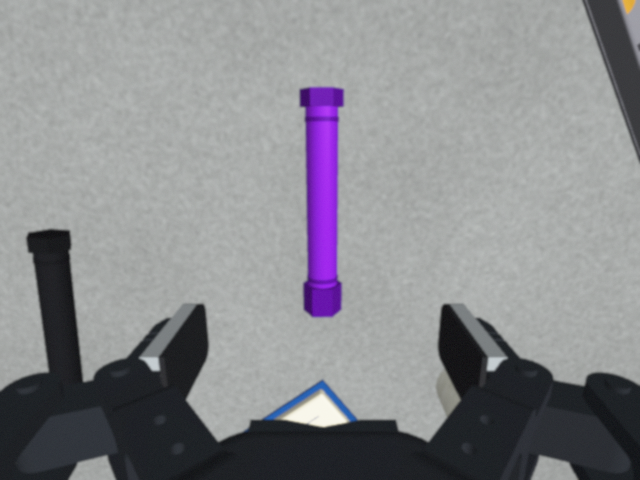

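The lamp is at (0.547, 0.255) with yaw 2.618, already under the tool, and the torch is at the left. Descending to grasp.

{"fn": "step_arm", "kwargs": {
  "deltas": [
    [0,0,35,0,0,0],
    [0,0,35,0,0,0],
    [0,0,35,0,0,0],
    [0,0,35,0,0,0],
    [0,0,35,0,0,0],
    [0,0,25,0,0,0],
    [0,0,10,0,0,0],
    [0,0,6,0,0,0],
    [0,0,0,0,0,0],
    [0,0,0,0,0,0]
  ]
}}

```text
time: 4.88
eef_pos: [0.5466, 0.2573, 0.0054]
ee_rot: [3.14, 0.001, 2.617]
contact_force: [0.4, 0.0, -0.3]
grip_width: 1.0
```

{"fn": "step_arm", "kwargs": {
  "deltas": [
    [0,0,0,0,0,0],
    [0,0,0,0,0,0],
    [0,0,0,0,0,0],
    [0,0,0,0,0,0],
    [0,0,0,0,0,0],
    [0,0,0,0,0,0],
    [0,0,0,0,0,0],
    [0,0,0,0,0,0],
    [0,0,0,0,0,0],
    [0,0,0,0,0,0]
  ],
  "grip": 10
}}

```text
time: 6.12
eef_pos: [0.5461, 0.2572, 0.0047]
ee_rot: [3.141, 0.0, 2.617]
contact_force: [-0.5, 0.5, 4.7]
grip_width: 0.306
```

{"fn": "step_arm", "kwargs": {
  "deltas": [
    [0,0,-10,0,0,0],
    [0,0,-30,0,0,0],
    [0,0,-40,0,0,0],
    [0,0,-40,0,0,0],
    [0,0,-40,0,0,0],
    [0,0,-40,0,0,0],
    [0,0,0,0,0,0],
    [0,0,0,0,0,0]
  ]
}}

```text
time: 7.12
eef_pos: [0.5447, 0.2568, 0.2027]
ee_rot: [-3.14, -0.002, 2.617]
contact_force: [-0.7, -0.1, -1.5]
grip_width: 0.307
```

```bash
python3 - <<'E'
from h import *
im,c=snap('wrist','w3');o=arm.get_obs();print(o['eef_pos'],o['ee_rot'],o['contact_force'],o['grip_width'])
rows(.543,-.2327,.2,2.786,10)
E
```

```text
[0.54438869 0.25671851 0.20197495] [-3.13875506e+00 -2.83160936e-03  2.61673409e+00] [-0.70944529  1.26553567 -0.87155136] 0.30714605421198155
|w|/n 0.01693092396131859
[[-24.4, -42.4, 0.2, -0.0003, -0.0003, -0.0169], [-23.7, -42.8, 0.2, -0.0003, -0.0003, -0.0169], [-23.0, -43.2, 0.2, -0.0003, -0.0003, -0.0169], [-22.2, -43.6, 0.2, -0.0003, -0.0003, -0.0169], [-21.5, -44.0, 0.2, -0.0003, -0.0003, -0.0169], [-20.7, -44.3, 0.2, -0.0003, -0.0003, -0.0169], [-20.0, -44.7, 0.2, -0.0003, -0.0003, -0.0169], [-19.2, -45.0, 0.2, -0.0003, -0.0003, -0.0169], [-18.5, -45.3, 0.2, -0.0003, -0.0003, -0.0169], [-17.7, -45.6, 0.2, -0.0003, -0.0003, -0.0169]]
```

View pics/w3.png

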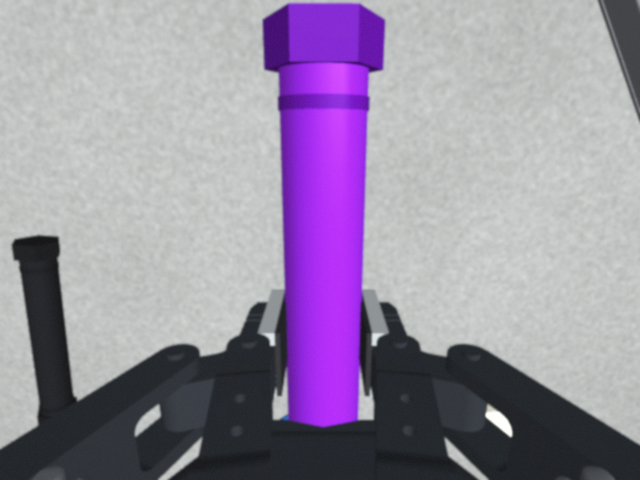

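```bash
python3 - <<'E'
from h import *
im=cv2.imread('pics/w3.png');c=optics.calibration('wrist');o=arm.get_obs()
p=np.array(o['eef_pos']);a=o['ee_rot'][2];ax=np.array([np.cos(a),np.sin(a),0]);sd=np.array([-np.sin(a),np.cos(a),0])
m=cv2.inRange(cv2.cvtColor(im,cv2.COLOR_BGR2HSV),(125,80,40),(160,255,255))
for v in(4,20,40,60,66,72,100,150,200,250,280):
    q=np.where(m[v])[0];print(v,q.min(),q.max())
for s in (.1,.086,.06,.04,.02,0):
  for g in(1,-1):
    C=p+g*s*ax+[0,0,.0113]
    print(g*s,*[np.round(proj(c,C+k*.014*sd+[0,0,.0]),1) for k in(1,-1)],'top',np.round(proj(c,C+[0,0,.014]),0))
E
```

```text
4 287 360
20 263 384
40 264 383
60 264 383
66 265 382
72 278 369
100 279 368
150 281 366
200 283 364
250 284 362
280 285 362
0.1 [273.8  20.6] [366.8  20.6] top [320.   6.]
-0.1 [289.1 528.6] [352.9 528.7] top [321. 562.]
0.086 [275.3  70.8] [365.5  70.8] top [320.  63.]
-0.086 [288.3 503.6] [353.6 503.8] top [321. 536.]
0.06 [277.9 156.3] [363.1 156.3] top [320. 159.]
-0.06 [286.9 454.2] [354.9 454.3] top [321. 484.]
0.04 [279.7 215.9] [361.5 216. ] top [320. 225.]
-0.04 [285.6 413.1] [356.1 413.3] top [321. 440.]
0.02 [281.3 270.9] [360. 271.] top [320. 286.]
-0.02 [284.3 369.1] [357.3 369.3] top [320. 393.]
0 [282.9 321.9] [358.6 322. ] top [320. 341.]
0 [282.9 321.9] [358.6 322. ] top [320. 341.]
```

The grasp is level and centred to about 1 mm; the tail shoulder was predicted at rows 63-71 and seen at about 66. Carrying the lamp to the holder.

{"fn": "step_arm", "kwargs": {
  "deltas": [
    [-24.4,-42.4,0,0,0,-0.017],
    [-23.7,-42.8,0,0,0,-0.017],
    [-23,-43.2,0,0,0,-0.017],
    [-22.2,-43.6,0,0,0,-0.017],
    [-21.5,-44,0,0,0,-0.017],
    [-20.7,-44.3,0,0,0,-0.017],
    [-20,-44.7,0,0,0,-0.017],
    [-19.2,-45,0,0,0,-0.017],
    [-18.5,-45.3,0,0,0,-0.017],
    [-17.7,-45.6,0,0,0,-0.017],
    [0,0,0,0,0,0],
    [0,0,0,0,0,0],
    [0,0,0,0,0,0]
  ]
}}

```text
time: 8.8
eef_pos: [0.5444, -0.2308, 0.2034]
ee_rot: [3.141, -0.002, 2.788]
contact_force: [-0.4, -0.5, -1.3]
grip_width: 0.302
```

```bash
python3 - <<'E'
from h import *
o=arm.get_obs();print(o['eef_pos'],o['ee_rot'],o['contact_force'],o['wrist_torque'],o['grip_width'])
rows(.543,-.2327,.08,2.786,4)
E
```

```text
[ 0.54440588 -0.23083092  0.20339084] [ 3.14104774e+00 -1.65639780e-03  2.78815942e+00] [-0.42948158 -0.54147584 -1.31236468] [0.03325126 0.00888567 0.01414864] 0.30222171984643165
|w|/n 0.0006938004385771653
[[0.1, -0.6, 30.8, 0.0001, -0.0004, 0.0005], [0.1, -0.6, 30.8, 0.0001, -0.0004, 0.0005], [0.1, -0.6, 30.8, 0.0001, -0.0004, 0.0005], [0.2, -0.6, 30.8, 0.0001, -0.0004, 0.0005]]
```

{"fn": "step_arm", "kwargs": {
  "deltas": [
    [0.1,-0.6,31,0,0,0],
    [0.1,-0.6,31,0,0,0],
    [0.1,-0.6,31,0,0,0],
    [0.1,-0.6,31,0,0,0],
    [0,0,10,0,0,0],
    [0,0,8,0,0,0],
    [0,0,4,0,0,0],
    [0,0,0,0,0,0],
    [0,0,0,0,0,0]
  ]
}}

```text
time: 9.93
eef_pos: [0.5439, -0.2346, 0.0591]
ee_rot: [-3.141, 0.001, 2.787]
contact_force: [0.1, -0.3, -1.7]
grip_width: 0.306
```

```bash
python3 - <<'E'
from h import *
o=arm.get_obs();print(o['eef_pos'],o['ee_rot'],o['contact_force'],o['grip_width'])
w,_=snap('wrist');s,c=snap('scene');u,v=map(int,proj(c,np.array([.543,-.2327,.05])))
cr=cv2.resize(s[v-50:v+50,u-60:u+60],None,fx=4,fy=4)[:,:,::-1]
cv2.imwrite('pics/m1.png',np.hstack([cv2.resize(cr,(400,333)),cv2.resize(w,(400,333))[:,:,::-1]]))
E
```

```text
[ 0.54394768 -0.2346498   0.05911665] [-3.14124395e+00  1.38820552e-03  2.78679508e+00] [ 0.05478969 -0.32446516 -1.68086315] 0.306195944002777
```

View pics/m1.png

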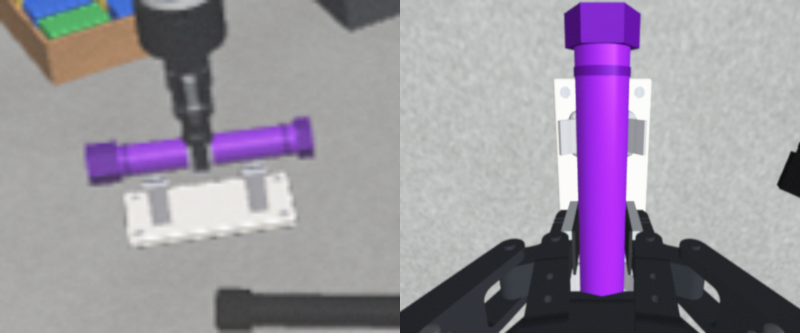

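The lamp lies over both clips, aligned between the lips and centred lengthwise. Lowering it into the mouth, then pressing in small steps.

{"fn": "step_arm", "kwargs": {
  "deltas": [
    [0,0,4,0,0,0],
    [0,0,4,0,0,0],
    [0,0,0,0,0,0],
    [0,0,0,0,0,0]
  ]
}}

```text
time: 10.52
eef_pos: [0.5436, -0.2343, 0.0504]
ee_rot: [3.142, 0.0, 2.787]
contact_force: [0.8, 0.3, 1.9]
grip_width: 0.303
```

{"fn": "step_arm", "kwargs": {
  "deltas": [
    [0,0,2.5,0,0,0],
    [0,0,2.5,0,0,0],
    [0,0,2.5,0,0,0],
    [0,0,2.5,0,0,0]
  ]
}}

```text
time: 11.02
eef_pos: [0.5464, -0.2357, 0.0444]
ee_rot: [-3.141, 0.006, 2.787]
contact_force: [-1.9, 3.6, 17.8]
grip_width: 0.303
```

{"fn": "step_arm", "kwargs": {
  "deltas": [
    [0,0,2.5,0,0,0],
    [0,0,2.5,0,0,0],
    [0,0,2.5,0,0,0],
    [0,0,2.5,0,0,0],
    [0,0,0,0,0,0],
    [0,0,0,0,0,0]
  ]
}}

```text
time: 11.78
eef_pos: [0.5441, -0.2345, 0.0305]
ee_rot: [3.142, 0.002, 2.787]
contact_force: [3.8, 0.6, 2.1]
grip_width: 0.307
```

```bash
python3 - <<'E'
from h import *
o=arm.get_obs();print(o['eef_pos'],o['ee_rot'],o['contact_force'],o['wrist_torque'])
w,_=snap('wrist');s,c=snap('scene');u,v=map(int,proj(c,np.array([.543,-.2327,.05])))
cr=cv2.resize(s[v-50:v+50,u-60:u+60],None,fx=4,fy=4)[:,:,::-1]
cv2.imwrite('pics/m2.png',np.hstack([cv2.resize(cr,(400,333)),cv2.resize(w,(400,333))[:,:,::-1]]))
E
```

```text
[ 0.54406919 -0.23452026  0.0305365 ] [3.14158818e+00 1.55260775e-03 2.78674113e+00] [3.75837119 0.6107411  2.11110656] [ 0.03016485 -0.68978267  0.05069745]
```

View pics/m2.png

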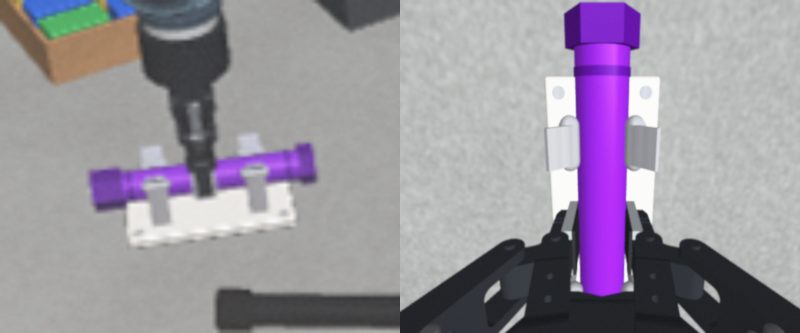

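The lamp has dropped between the lips of both clips. The force fell from 18 N to 2 N with the TCP at the seat height. Releasing and retreating.

{"fn": "step_arm", "kwargs": {
  "deltas": [
    [0,0,1.5,0,0,0],
    [0,0,0,0,0,0]
  ]
}}

```text
time: 12.12
eef_pos: [0.5441, -0.2346, 0.0304]
ee_rot: [3.142, 0.001, 2.787]
contact_force: [0.4, 3.6, 12.2]
grip_width: 0.301
```

{"fn": "step_arm", "kwargs": {
  "deltas": [
    [0,0,0,0,0,0],
    [0,0,0,0,0,0],
    [0,0,0,0,0,0],
    [0,0,0,0,0,0],
    [0,0,0,0,0,0],
    [0,0,0,0,0,0],
    [0,0,0,0,0,0],
    [0,0,0,0,0,0]
  ],
  "grip": 70
}}

```text
time: 13.12
eef_pos: [0.5435, -0.2343, 0.0288]
ee_rot: [3.142, -0.0, 2.787]
contact_force: [0.3, -0.4, -0.1]
grip_width: 0.818
```

{"fn": "step_arm", "kwargs": {
  "deltas": [
    [0,0,-10,0,0,0],
    [0,0,-20,0,0,0],
    [0,0,-40,0,0,0],
    [0,0,-40,0,0,0],
    [0,0,-40,0,0,0],
    [0,0,-40,0,0,0],
    [0,0,-20,0,0,0],
    [0,0,0,0,0,0],
    [0,0,0,0,0,0],
    [0,0,0,0,0,0]
  ]
}}

```text
time: 14.38
eef_pos: [0.5427, -0.2338, 0.2366]
ee_rot: [3.141, -0.004, 2.787]
contact_force: [0.2, 0.0, -0.4]
grip_width: 0.818
```

```bash
python3 - <<'E'
from h import *
o=arm.get_obs();print(o['eef_pos'],o['contact_force'],o['dq'].max())
w,c=snap('wrist')
s,cs=snap('scene');u,v=map(int,proj(cs,np.array([.543,-.2327,.05])))
cr=s[v-50:v+50,u-60:u+60][:,:,::-1]
cv2.imwrite('pics/m3.png',np.hstack([cv2.resize(cr,(400,333)),cv2.resize(w,(400,333))[:,:,::-1]]))
def pca(im,c,z):
    m=cv2.inRange(cv2.cvtColor(im,cv2.COLOR_RGB2HSV),(125,80,40),(160,255,255));m=cv2.morphologyEx(m,cv2.MORPH_CLOSE,np.ones((25,25)))
    n,_,st,_=cv2.connectedComponentsWithStats(m)
    for k in cv2.findContours(m,0,2)[0]:
        if cv2.contourArea(k)<300: continue
        P=np.array([ray(c,u,v,z)[:2] for u,v in k[:,0]],np.float32)*1000
        print(cv2.minAreaRect(P))
pca(w,c,.042); print('scene');pca(s,cs,.042)
E
```

```text
[ 0.54266231 -0.23379315  0.23664098] [ 0.21824391  0.03058655 -0.43648488] 0.001195377692670415
((546.975341796875, -234.43341064453125), (35.834835052490234, 208.5016632080078), 69.62604522705078)
scene
((271.2320251464844, 259.63446044921875), (319.3782958984375, 55.418155670166016), 86.86048889160156)
((543.1173706054688, -233.61419677734375), (59.730133056640625, 201.4185791015625), 69.62036895751953)
```

View pics/m3.png

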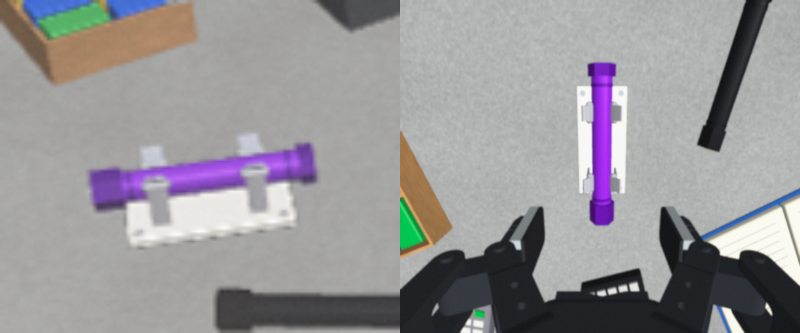

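The lamp is seated in both clips at about (0.545, -0.234). The rigid-saddle contact read 12 N with the TCP at 0.0304, which matches the seat height. The gripper is clear and the torch is unmoved.

```bash
python3 -c "
from h import *
print(arm.sign_off())"
```

```text
the job is handed in; nothing more can be done
None
```

I gripped the smaller purple lamp at its centre, carried it to the holder and laid it in the clip mouth. I then pressed it home, let go, raised the arm clear and handed the job in at about 14.5 s of the 48 s allowed. No verdict is reported at hand-in.

- **Pressing:** the force read 17.8 N on the way down, then fell to about 2 N as the lips closed. A final nudge met firm resistance (12 N) with the tool at the height expected for a seated lamp.
- **Position:** the last wrist and scene views show the lamp in both clips. They put its centre within about 1 to 4 mm of the measured seat, and its axis within about 0.01 rad of the clips' line. The two views differ by 4 mm lengthwise, within the 16 mm allowed.
- **Surroundings:** the gripper reads no contact force. The black torch was never touched, and it lay where it had been in the last view.

No check failed.

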